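Put the mason's flat chisels back in the rack by width

TASK

The bench rack is for the four flat stone chisels in order of width, and the widest already lies in its place at one end. Take out the red point chisel that was put in the rack by mistake and lay it flat in the yellow tray, and lay the three flat chisels from the rubber mat down in the notches so that the cutting edges get narrower place by place from the widest to the other end of the rack. Lower each tool into place rather than dropping it, and leave each flat chisel fully down in both notches of its place, with the middle of its length about midway between the notched blocks.

Things in the scene. Friction and masses are not known exactly. Their poses are not given: they have to be found in the camera images.
- chisel_54: The widest, already lying in a place at one end of the rack. Flat stone chisel: blue octagonal steel bar 16 mm across its flats, 200 mm long in all, flaring over its last 42 mm to a bright straight cutting edge 54 mm wide. Origin on the bar's axis, halfway along (the place to grip, near its centre of mass); x runs along the bar to the cutting edge, z is up as it lies.
- chisel_42: Loose on the black rubber mat (4 mm thick, 235 x 220 mm) with the two others. Flat stone chisel: blue octagonal steel bar 16 mm across its flats, 200 mm long in all, flaring over its last 42 mm to a bright straight cutting edge 42 mm wide. Origin on the bar's axis, halfway along (the place to grip, near its centre of mass); x runs along the bar to the cutting edge, z is up as it lies.
- chisel_30: Loose on the black mat. Flat stone chisel: blue octagonal steel bar 16 mm across its flats, 200 mm long in all, flaring over its last 42 mm to a bright straight cutting edge 30 mm wide. Origin on the bar's axis, halfway along (the place to grip, near its centre of mass); x runs along the bar to the cutting edge, z is up as it lies.
- chisel_18: The narrowest, loose on the black mat. Flat stone chisel: blue octagonal steel bar 16 mm across its flats, 200 mm long in all, flaring over its last 42 mm to a bright straight cutting edge 18 mm wide. Origin on the bar's axis, halfway along (the place to grip, near its centre of mass); x runs along the bar to the cutting edge, z is up as it lies.
- point: Point chisel lying in one of the rack's places: red octagonal steel bar 16 mm across its flats, 200 mm long in all, drawn out over its last 60 mm to a point instead of a flat edge. Origin on the bar's axis, halfway along (grip here); x runs along the bar to the point, z up as it lies.
- saddle_wide: Rack place holding the widest chisel at the start. Pale notched wood blocks 32 mm high, 12 thick, at x = -36 and +36 mm, on a dark 12 mm board; each notch 42 mm wide at the mouth, 20 at its flat floor, 12 above the blocks' feet. Origin mid-place at the blocks' feet; x along a lying chisel, y along the row (places 62 mm apart), z up. A seated chisel's axis lies 20 mm above it.
- saddle_point: Rack place holding the point chisel at the start. Pale notched wood blocks 32 mm high, 12 thick, at x = -36 and +36 mm, on a dark 12 mm board; each notch 42 mm wide at the mouth, 20 at its flat floor, 12 above the blocks' feet. Origin mid-place at the blocks' feet; x along a lying chisel, y along the row (places 62 mm apart), z up. A seated chisel's axis lies 20 mm above it.
- saddle_a: Rack place, empty at the start. Pale notched wood blocks 32 mm high, 12 thick, at x = -36 and +36 mm, on a dark 12 mm board; each notch 42 mm wide at the mouth, 20 at its flat floor, 12 above the blocks' feet. Origin mid-place at the blocks' feet; x along a lying chisel, y along the row (places 62 mm apart), z up. A seated chisel's axis lies 20 mm above it.
- saddle_b: Rack place, the other one empty at the start. Pale notched wood blocks 32 mm high, 12 thick, at x = -36 and +36 mm, on a dark 12 mm board; each notch 42 mm wide at the mouth, 20 at its flat floor, 12 above the blocks' feet. Origin mid-place at the blocks' feet; x along a lying chisel, y along the row (places 62 mm apart), z up. A seated chisel's axis lies 20 mm above it.
- tray: Fixed yellow sheet-steel tray, empty, 240 mm along its x, 112 mm along its y, 20 mm high, walls and floor 3 mm thick. Origin at the centre of its underside, z up.
Things that resemble listed ones, but are neither listed nor needed, are in the scene too. Leave any brown or orange look-alike of the chisel_30 alone.

How it is judged:
By the outcome, as a careful person would: the job done as asked, in the order asked, and still so for the second after the job is handed in, with the robot touching nothing.
It also fails if it takes over 104 s, if anything falls off the work surface, if the arm or the gripper's body presses on something with over 40 N, if the wrist force passes 120 N, or if a joint passes its speed limit or range.

ROBOT

A 6-joint arm with a two-finger parallel gripper is mounted at the origin on the work surface. World frame = base frame: x ahead of the robot, y to its left, z up, the work surface at z = 0. Lengths are in m, angles in rad, forces in N, time in s.
With the tool pointing down it reaches from about 0.375 to 0.9 m from the base axis. Payload 3.1 kg.
Tool frame: the origin (TCP) lies at the centre of the arm's flange, where the gripper is bolted on; the fingertips stand 173 mm ahead of it and the grasp point (between the pads) lies 155 mm ahead of it (tip_extent is the distance from the TCP to the fingertips, in m); z points along the fingers, y is the direction in which the jaws open and shut (so a half turn about z gives the same grasp; the last joint's range is limited). The gripper opens to 85 mm and grips with 20 to 120 N. Pads are 22 mm wide; open, the fingers measure 114 mm over their backs; the gripper's body (76 mm by 85 mm) begins 54 mm behind the grasp point. The pads swing forward as they close: fully open they stand 13 mm farther back than shut.
Start: joints at [1.034, 0.527, 1.433, -0, 1.181, -0.178], TCP at [0.219, 0.585, 0.405] pointing down, gripper open.
Joint ranges: [-3.08, 3.08], [-0.75, 2.2], [0.22, 2.44], [-1.43, 4.57], [0, 2.65], [-2.85, 2.85]. Speed limits (rad/s): [2.79, 2.79, 3.14, 3.14, 3.14, 3.14].

INTERFACE

Orientations are given as a unit quaternion [x, y, z, w].
In Python, from station import sense, snapshot, sign_off, tip_extent gives the robot as it stands. The module is installed in compiled form; this text tells all that it offers.
- The arm moves only by the tool servo_tool, never from a script. Its argument "rows" is a list of rows, each a list of 3 entries, a list of its own where there are three numbers: the shift along the tool's x, y, z in mm, then the turn about the tool's z in degrees, then the opening, from -1 (shut) to 1 (fully open), so that 0 is half open. A call has 1 to 8 rows; each row is the pose to reach, as a shift and turn from the pose measured when the call began, along the tool's axes at that moment; what a row does not reach only later rows make up. A row lasts 1/10 s, in which the tool goes at most 50 mm and 8.59 degrees, less where a joint would pass 70% of its speed; a pose out of reach is approached as far as the arm can. A call with a gripper value outside its range is refused whole. The fingers move at their own pace and stop on an object; "force" is the grip in N (left out, the last holds). Time passes only in rows, so rows that repeat a pose let the fingers close. It gives the time, the measured TCP pose, the force and the opening at its end, in the units of the state.
- sense(): the state, without advancing time (a new reading comes with each control period).
- snapshot(name): name is "scene" or "side" or "wrist"; returns a dict with "image" (384x512x3 uint8, blue, green, red), "z_map" (384x512 float32, m along the optical axis (not along the pixel's ray), 0 where there is no reading), "vertical_fov" (degrees; the focal length in pixels is half the picture's height over the tangent of half this angle, whatever the lens; pixels are square), "cx", "cy" (the principal point, pixels), "k1" (the pictures are not rectified: a ray, as slopes to the right and down, at radius r is drawn at 1 + k1 r^2 times it, then the intrinsics apply), "cam_to_world" (4x4, takes a point from camera to world coordinates). Camera axes: x right, y down, z forward; pixel columns grow to the right and rows downward; lengths in m; the calibration is good to about 2 mm. A picture is of the moment at which its call begins.
- sign_off(): hands the job in, once; it reports no verdict.
The state is a dict: "t": time; "q": joint angles; "qd": joint speeds; "tau": joint torques, N m; "tcp_pos": TCP position; "tool_rot": TCP orientation; "force": force on the tool from outside, world axes, zero at the start; "ft_torque": the same for the moment, N m; "finger_gap": opening from 0.0 (shut) to 1.0 (fully open).
Only numpy, scipy, OpenCV 4.12 (cv2) and the standard library are available. Lean on these libraries where they do the work, as an engineer would, in place of code of your own. Each camera call takes 0.05 s, during which the arm holds its last target. There are 200 camera calls.

## Working session

There is one attempt and no reset: what is moved stays moved. The work goes in short steps, Python scripts to look and compute and a tool call to move; the robot and the scene stay as the last step left them, time stands still between calls to the robot, and variables do not carry over. Pictures are saved under pics/ and viewed, about 12 in all and at most 16, crops included, and the job is handed in when it is done.

Besides the shell and the picture viewer there is one more tool, called after "Emit:" by a JSON object that holds its "name" and its "arguments", one argument or row to a line. servo_tool: Moves the arm, as the interface text tells. Its arguments: {"type":"object","properties":{"rows":{"type":"array"},"force":{"type":"number"}},"required":["rows"]}

```bash
mkdir -p pics; cat > h.py <<'E'
import numpy as np, cv2
from station import sense, snapshot
def snap(n, f):
    s=snapshot(n); cv2.imwrite('pics/'+f+'.png', s['image']); np.savez('pics/'+f+'.npz',**s); return s
def load(f): return dict(np.load('pics/'+f+'.npz'))
def K(s):
    f=s['image'].shape[0]/2/np.tan(np.radians(s['vertical_fov'])/2); return f
def slopes(s,uv):
    f=K(s); d=(np.atleast_2d(uv).astype(float)-[s['cx'],s['cy']])/f; p=d.copy()
    for _ in range(20): p=d/(1+s['k1']*(p**2).sum(1,keepdims=True))
    return p
def plane(s,uv,z):
    p=slopes(s,uv); T=s['cam_to_world']; r=np.c_[p,np.ones(len(p))]@T[:3,:3].T; o=T[:3,3]
    return o+r*((z-o[2])/r[:,2])[:,None]
def cloud(s):
    h,w=s['z_map'].shape; v,u=np.mgrid[:h,:w]; p=slopes(s,np.c_[u.ravel(),v.ravel()])
    z=s['z_map'].ravel()[:,None]; T=s['cam_to_world']
    X=np.c_[p*z,z]@T[:3,:3].T+T[:3,3]; X[z[:,0]==0]=np.nan; return X.reshape(h,w,3)
E
python3 - <<'E'
from h import *
import cv2
a=snap('scene','scene0');b=snap('side','side0');c=snap('wrist','wrist0')
print(sense())
for s in(a,b,c):print(s['vertical_fov'],s['cx'],s['cy'],s['k1'],s['cam_to_world'].round(3).tolist())
E
```

```text
{'t': 0.15, 'q': array([ 1.03451946e+00,  5.28256999e-01,  1.43360485e+00, -5.63009620e-06,
        1.18136705e+00, -1.78466304e-01]), 'qd': array([-0.00078373, -0.00296304, -0.0050814 ,  0.00027205,  0.00061235,
        0.0001174 ]), 'tau': array([-5.05712469e-04, -4.42744124e+01, -1.78276151e+01, -3.13728278e-04,
        5.62570684e-03,  1.08085982e-05]), 'tcp_pos': array([0.21871005, 0.58520915, 0.40395648]), 'tool_rot': array([ 1.77951322e-01,  9.84038951e-01, -7.67340822e-04, -2.83749929e-04]), 'force': array([-0.16667542, -0.24619462, -0.48277258]), 'ft_torque': array([ 0.05043887,  0.04849411, -0.01371727]), 'finger_gap': 0.9979511156875255}
57.10396467362658 255.09296072224532 193.69288904735808 -0.0013226593802536566 [[-0.346, 0.803, -0.486, 1.121], [0.938, 0.291, -0.188, 0.232], [-0.009, -0.52, -0.854, 0.882], [0.0, 0.0, 0.0, 1.0]]
52.04724877856073 249.68580021196288 196.11759204441267 -0.05717901668355956 [[-0.732, -0.322, 0.6, -0.065], [-0.681, 0.351, -0.643, 0.805], [-0.004, -0.879, -0.476, 0.609], [0.0, 0.0, 0.0, 1.0]]
62.559199348135564 253.33448790876145 181.77533058126318 -0.09055309081479518 [[0.349, 0.902, 0.253, 0.155], [0.937, -0.336, -0.097, 0.609], [-0.003, 0.271, -0.963, 0.374], [0.0, 0.0, 0.0, 1.0]]
```

View pics/scene0.png

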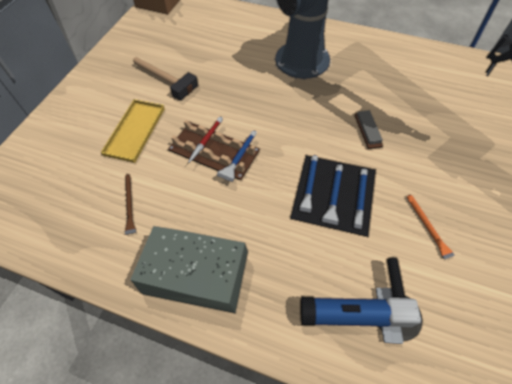

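View pics/side0.png

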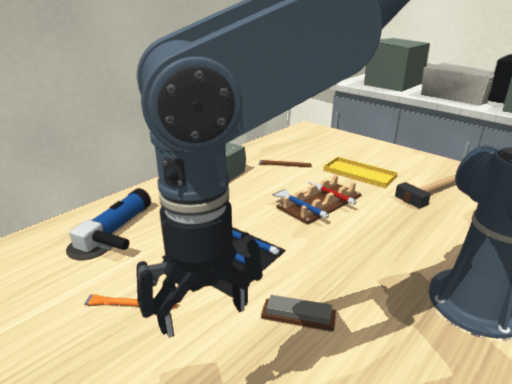

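The scene view shows the rack at about (215,150), with the blue wide chisel at (240,155) and the red point at (205,140). The mat with three blue chisels is at (335,195), the tray at (133,130), and the brown and orange look-alikes at (130,205) and (430,225). The side view shows the same objects, partly hidden by the arm.

```bash
cat >> h.py <<'E'
def blobs(s,kind,amin=40):
    hsv=cv2.cvtColor(s['image'],cv2.COLOR_BGR2HSV)
    r={'blue':[((100,120,50),(125,255,255))],'red':[((0,150,70),(6,255,255)),((172,150,70),(180,255,255))],'yellow':[((22,150,80),(32,255,255))]}[kind]
    m=sum(cv2.inRange(hsv,*x) for x in r)
    n,l,st,c=cv2.connectedComponentsWithStats(m)
    return [(l==i) for i in range(1,n) if st[i,4]>=amin]
E
python3 - <<'E'
from h import *
s=load('scene0');X=cloud(s)
for k in('blue','red','yellow'):
  for m in blobs(s,k):
    P=X[m];P=P[~np.isnan(P[:,0])];v,u=np.nonzero(m)
    c=P.mean(0);w,V=np.linalg.eigh(np.cov(P[:,:2].T));d=V[:,1];t=(P[:,:2]-c[:2])@d
    print(k,m.sum(),(int(u.mean()),int(v.mean())),c.round(3),'zmax',P[:,2].max().round(3),'ang',np.degrees(np.arctan2(d[1],d[0])).round(1),'len',np.ptp(t).round(3),'mid',(c[:2]+d*(t.max()+t.min())/2).round(3))
im=s['image']; 
a=cv2.resize(im[105:195,90:270],None,fx=4.4,fy=4.4,interpolation=cv2.INTER_CUBIC);cv2.imwrite('pics/rackcrop.png',a)
E
```

```text
blue 103 (484, 21) [-0.926  0.754 -0.245] zmax -0.132 ang -172.1 len 0.037 mid [-0.927  0.753]
blue 122 (241, 150) [ 0.513 -0.044  0.04 ] zmax 0.044 ang 173.5 len 0.111 mid [ 0.508 -0.043]
blue 211 (310, 176) [0.519 0.177 0.017] zmax 0.025 ang -172.7 len 0.122 mid [0.516 0.177]
blue 225 (335, 187) [0.531 0.254 0.017] zmax 0.025 ang -174.2 len 0.118 mid [0.527 0.254]
blue 233 (361, 191) [0.519 0.327 0.017] zmax 0.024 ang -173.9 len 0.119 mid [0.517 0.327]
blue 1708 (352, 312) [0.872 0.367 0.057] zmax 0.071 ang 108.9 len 0.169 mid [0.872 0.366]
red 116 (208, 134) [ 0.487 -0.165  0.038] zmax 0.044 ang 173.6 len 0.094 mid [ 0.48  -0.164]
yellow 1485 (133, 130) [ 0.531 -0.419  0.006] zmax 0.025 ang -174.0 len 0.244 mid [ 0.529 -0.42 ]
```

View pics/rackcrop.png

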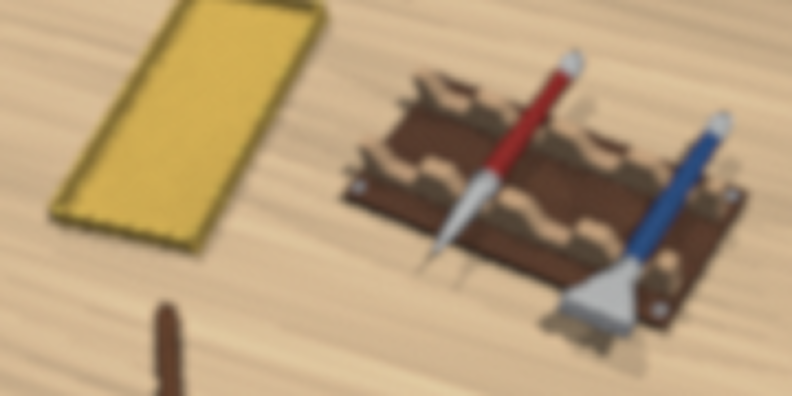

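The wide chisel is in the +y end place. The next place is empty, the point is two places along, and the far end is empty. So the order along the rack is 54, 42, 30, 18. I'll go to a spot between rack and mat and take one close look.

Emit:
{"name": "servo_tool", "arguments": {
  "rows": [
    [[-420,-404,-16],-20.5,0],
    [[-420,-404,-16],-20.5,0],
    [[-420,-404,-16],-20.5,0],
    [[-420,-404,-16],-20.5,0],
    [[-420,-404,-16],-20.5,0],
    [[-420,-404,-16],-20.5,0],
    [[-420,-404,-16],-20.5,0],
    [[-420,-404,-16],-20.5,0]
  ],
  "force": 40
}}

```text
t: 0.95
tcp_pos: [0.3911, 0.2249, 0.4156]
tool_rot: [-0.0, 1.0, -0.001, -0.0]
force: [1.2, 0.6, -0.1]
finger_gap: 0.499
```

```bash
cat >> h.py <<'E'
from scipy.spatial.transform import Rotation as Ro
def goal(p,yaw,zTip=None):
    """p: world TCP target; yaw: world angle (deg) of tool y. prints shift mm, turn deg"""
    st=sense();R=Ro.from_quat(st['tool_rot']).as_matrix();sh=R.T@(np.array(p)-st['tcp_pos'])*1000
    y0=np.degrees(np.arctan2(R[1,1],R[0,1]));t=-((yaw-y0+90)%180-90)
    print('t',round(st['t'],2),'shift',sh.round(1),'turn',round(t,1),'yaw',y0.round(1),'gap',round(st['finger_gap'],3),'F',st['force'].round(1),'tcp',st['tcp_pos'].round(4),'tilt',np.degrees(np.arccos(-R[2,2])).round(2))
E
python3 - <<'E'
from h import *
goal([.47,.06,.42],90)
import station;print(station.tip_extent if not callable(station.tip_extent) else station.tip_extent())
E
```

```text
t 0.95 shift [ -78.9 -164.9   -4.3] turn 0.0 yaw 90.0 gap 0.499 F [ 1.2  0.6 -0.1] tcp [0.3911 0.2249 0.4156] tilt 0.09
0.1734
```

Emit:
{"name": "servo_tool", "arguments": {
  "rows": [
    [[-79,-165,-4],0,0],
    [[-79,-165,-4],0,0],
    [[-79,-165,-4],0,0],
    [[-79,-165,-4],0,0],
    [[-79,-165,-4],0,0],
    [[-79,-165,-4],0,0],
    [[-79,-165,-4],0,0]
  ]
}}

```text
t: 1.65
tcp_pos: [0.4694, 0.0606, 0.4194]
tool_rot: [-0.001, 1.0, -0.0, -0.001]
force: [-0.6, 0.5, 0.4]
finger_gap: 0.502
```

```bash
python3 - <<'E'
from h import *
s=snap('wrist','w1')
goal([.47,.06,.42],90)
E
```

```text
t 1.7 shift [-0.7 -0.9 -0.5] turn 0.1 yaw 90.1 gap 0.5 F [ 0.1  0.1 -0. ] tcp [0.4693 0.0609 0.4195] tilt 0.12
```

View pics/w1.png

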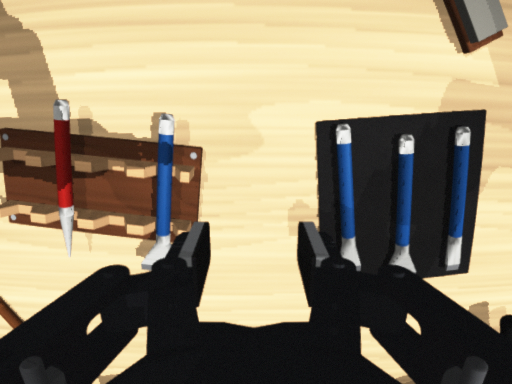

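The wrist view shows the red point at (64,175) and the 54 at (165,175) in the rack, with an empty place between them and one at the left end. On the mat the bars are at x = 346, 404 and 458. The middle edge looks the widest and the right one the narrowest.

```bash
cat >> h.py <<'E'
def bar(s,m,X):
    """axis line of the coloured part by depth, ends along it by height"""
    P=X[m];P=P[~np.isnan(P[:,0])];zt=np.percentile(P[:,2],90)
    P=P[P[:,2]>zt-.005]
    vx,vy,x0,y0=cv2.fitLine(P[:,:2].astype(np.float32),cv2.DIST_HUBER,0,.01,.01).ravel()
    d=np.array([vx,vy])*np.sign(vx);c=np.array([x0,y0]);n=np.array([-d[1],d[0]])
    Q=X.reshape(-1,3);Q=Q[~np.isnan(Q[:,0])];r=Q[:,:2]-c;t=r@d;w=r@n
    k=(abs(w)<.007)&(Q[:,2]>zt-.011)&(abs(t)<.2)&(Q[:,2]<zt+.006)
    a,b=np.percentile(t[k],[.5,99.5]);tb=(P[:,:2]-c)@d
    return dict(c=c,d=d,ang=np.degrees(np.arctan2(d[1],d[0])),ztop=zt,butt=c+d*a,edge=c+d*b,len=b-a,b0=c+d*tb.min(),b1=c+d*tb.max(),mid=c+d*(a+.1))
E
python3 - <<'E'
from h import *
np.set_printoptions(suppress=True)
for f in('scene0','w1'):
  s=load(f);X=cloud(s)
  for k in('blue','red'):
    for m in blobs(s,k):
      P=X[m]
      if not 0.35<np.nanmean(P[:,0])<.65 or np.nanmean(P[:,2])>.06:continue
      b=bar(s,m,X)
      print(f,k,'ang %.1f ztop %.3f len %.3f'%(b['ang'],b['ztop'],b['len']),'butt',b['butt'].round(3),'edge',b['edge'].round(3),'mid(butt+.1)',b['mid'].round(3))
s=load('scene0');X=cloud(s)
m=blobs(s,'yellow')[0]; 
v,u=np.nonzero(m)
P=X[m];r=cv2.minAreaRect(P[:,:2].astype(np.float32)*1000);print('tray',r,np.nanpercentile(P[:,2],[5,50,98]))
# edge widths scene0: bright px
hsv=cv2.cvtColor(s['image'],cv2.COLOR_BGR2HSV)
cr=cv2.resize(s['image'][150:240,285:385],None,fx=6,fy=6,interpolation=cv2.INTER_CUBIC);cv2.imwrite('pics/matcrop.png',cr)
E
```

```text
scene0 blue ang -6.4 ztop 0.042 len 0.197 butt [ 0.424 -0.033] edge [ 0.619 -0.055] mid(butt+.1) [ 0.523 -0.044]
scene0 blue ang 7.2 ztop 0.022 len 0.196 butt [0.437 0.168] edge [0.632 0.192] mid(butt+.1) [0.536 0.18 ]
scene0 blue ang 5.6 ztop 0.022 len 0.195 butt [0.45  0.246] edge [0.644 0.266] mid(butt+.1) [0.549 0.256]
scene0 blue ang 5.7 ztop 0.022 len 0.309 butt [0.325 0.309] edge [0.633 0.34 ] mid(butt+.1) [0.425 0.319]
scene0 red ang -7.0 ztop 0.042 len 0.192 butt [ 0.405 -0.155] edge [ 0.595 -0.178] mid(butt+.1) [ 0.504 -0.167]
w1 blue ang -6.2 ztop 0.041 len 0.177 butt [ 0.422 -0.035] edge [ 0.598 -0.054] mid(butt+.1) [ 0.521 -0.046]
w1 blue ang 7.4 ztop 0.021 len 0.180 butt [0.435 0.165] edge [0.613 0.188] mid(butt+.1) [0.534 0.178]
w1 blue ang 6.4 ztop 0.021 len 0.305 butt [0.328 0.303] edge [0.632 0.337] mid(butt+.1) [0.428 0.314]
w1 blue ang 5.3 ztop 0.021 len 0.177 butt [0.446 0.245] edge [0.622 0.261] mid(butt+.1) [0.546 0.254]
w1 red ang -6.6 ztop 0.041 len 0.193 butt [ 0.405 -0.157] edge [ 0.597 -0.179] mid(butt+.1) [ 0.504 -0.168]
tray ((529.4310302734375, -416.622314453125), (247.4217987060547, 101.42974090576172), 8.556370735168457) [0.00115219 0.00427947 0.02111746]
```

View pics/matcrop.png

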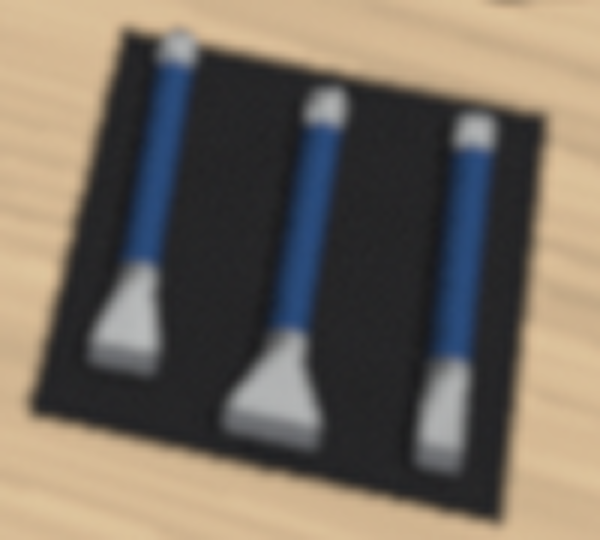

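The order on the mat is clear: left bar (y≈0.18) is the 30, middle (y≈0.255) is the 42, right (y≈0.325) is the 18. Next I'll fit the rack's block tops.

```bash
python3 - <<'E'
from h import *
np.set_printoptions(suppress=True)
a=np.radians(-6.5);d=np.array([np.cos(a),np.sin(a)]);n=np.array([-d[1],d[0]]);o=np.array([.5135,-.106])
for f in('w1','scene0'):
  s=load(f);X=cloud(s).reshape(-1,3);hsv=cv2.cvtColor(s['image'],cv2.COLOR_BGR2HSV).reshape(-1,3)
  r=X[:,:2]-o;t=r@d;w=r@n
  inb=(abs(t)<.06)&(abs(w)<.17)
  k=inb&(X[:,2]>.036)&(X[:,2]<.048)&(hsv[:,0]>5)&(hsv[:,0]<25)&(hsv[:,1]<170)
  print(f,k.sum(),X[k,2].max())
  for lo,hi in((-.06,0),(0,.06)):
    q=k&(t>lo)&(t<hi); print(' block t pct5,50,95',np.percentile(t[q],[3,50,97]).round(4),'slope',np.degrees(np.polyfit(w[q],t[q],1)[0]).round(2), np.histogram(w[q],bins=np.arange(-.17,.18,.01))[0])
  b=inb&(abs(X[:,2]-.012)<.003)&(hsv[:,2]<110);print(' board',cv2.minAreaRect((X[b,:2]*1000).astype(np.float32)), np.nanmedian(X[b,2]))
E
```

```text
w1 2019 0.04725211752682279
 block t pct5,50,95 [-0.0381 -0.0322 -0.0253] slope -0.57 [  0   0  29   0   0   0  57  86 119   0   0   0  39 101 129  16   0   0
  29  98 116  40   0   0  33 115   2   0   0   0   0   0   0   0]
 block t pct5,50,95 [0.034  0.0391 0.0481] slope -0.52 [  0   1  85   0   0   0  50  85 108   3  47   7  34  98 118  20   0   0
  27  98 101  38  10   4  27  45   4   0   0   0   0   0   0   0]
 board ((509.7232360839844, -139.1378173828125), (261.4325256347656, 119.94782257080078), 83.50587463378906) 0.012582079758774345
scene0 334 0.047971191910498145
 block t pct5,50,95 [-0.0413 -0.0307 -0.0245] slope -0.03 [ 0  7 13  0  0  0  8 11 16  3  2  2  3 16 14  4  0  0  4 14 18  5  0  0
  1 13  3  0  0  0  0  0  0  0]
 block t pct5,50,95 [0.0345 0.0421 0.0475] slope -0.36 [ 0  9 15  0  0  0  6 16 18  1  4  0  4 15 17  3  0  0  4 12 18 10  1  0
  1 15  8  0  0  0  0  0  0  0]
 board ((510.23260498046875, -137.4219512939453), (261.0365295410156, 119.7326431274414), 83.68755340576172) 0.012520442941897802
```

```bash
python3 - <<'E'
from h import *
goal([.504,-.1675,.25],83.5)
E
```

```text
t 1.7 shift [ -34.6 -228.3  169.6] turn 6.6 yaw 90.1 gap 0.5 F [ 0.1  0.1 -0. ] tcp [0.4693 0.0609 0.4195] tilt 0.12
```

Emit:
{"name": "servo_tool", "arguments": {
  "rows": [
    [[-35,-228,170],6.6,0],
    [[-35,-228,170],6.6,0],
    [[-35,-228,170],6.6,0],
    [[-35,-228,170],6.6,0],
    [[-35,-228,170],6.6,0],
    [[-35,-228,170],6.6,0],
    [[-35,-228,170],6.6,0],
    [[-35,-228,170],6.6,0]
  ]
}}

```text
t: 2.5
tcp_pos: [0.5042, -0.1662, 0.2491]
tool_rot: [0.056, 0.998, 0.0, -0.002]
force: [-0.6, 0.4, 0.4]
finger_gap: 0.501
```

```bash
python3 - <<'E'
from h import *
s=snap('wrist','w2');X=cloud(s)
goal([.504,-.1675,.198],83.5)
for m in blobs(s,'red'):
    b=bar(s,m,X);print(b)
E
```

```text
t 2.55 shift [-0.1 -1.8 51.8] turn 0.1 yaw 83.6 gap 0.499 F [-0.  -0.3  0.4] tcp [ 0.5042 -0.1656  0.2498] tilt 0.17
{'c': array([ 0.4746257, -0.1668762], dtype=float32), 'd': array([ 0.99451816, -0.10456413], dtype=float32), 'ang': np.float32(-6.002054), 'ztop': np.float64(0.04098547854677342), 'butt': array([ 0.40420118, -0.15947173]), 'edge': array([ 0.58771928, -0.17876691]), 'len': np.float64(0.18452966596547052), 'b0': array([ 0.42588364, -0.16175143]), 'b1': array([ 0.53134168, -0.17283934]), 'mid': array([ 0.50365299, -0.16992814])}
```

View pics/w2.png

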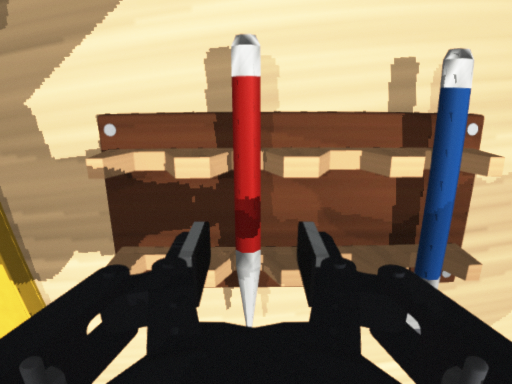

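The red bar sits at column 247, between fingers centred at about column 254. It needs a further −3 mm in y, then I descend and grip.

Emit:
{"name": "servo_tool", "arguments": {
  "rows": [
    [[0,-3,20],0,0],
    [[0,-3,40],0,0],
    [[0,-3,52],0,0],
    [[0,-3,52],0,0],
    [[0,-3,52],0,-1],
    [[0,-3,52],0,-1],
    [[0,-3,52],0,-1],
    [[0,-3,52],0,-1]
  ],
  "force": 50
}}

```text
t: 3.35
tcp_pos: [0.5041, -0.1687, 0.199]
tool_rot: [0.056, 0.998, -0.0, -0.0]
force: [1.0, 2.3, 6.2]
finger_gap: 0.17
```

Emit:
{"name": "servo_tool", "arguments": {
  "rows": [
    [[0,0,0],0,-1],
    [[0,0,0],0,-1],
    [[0,0,-20],0,-1],
    [[0,0,-50],0,-1],
    [[0,0,-80],0,-1],
    [[0,0,-80],0,-1]
  ]
}}

```text
t: 3.95
tcp_pos: [0.5052, -0.1692, 0.2819]
tool_rot: [0.056, 0.998, -0.002, 0.003]
force: [0.8, -1.5, -2.8]
finger_gap: 0.168
```

```bash
python3 - <<'E'
from h import *
goal([.5295,-.418,.25],96)
s=snap('wrist','w3')
X=cloud(s)
for m in blobs(s,'red'):
    b=bar(s,m,X);print(b)
s=load('scene0')
# tray rim corners by yellow mask hull at floor plane
m=blobs(s,'yellow')[0];
cn,_=cv2.findContours(m.astype(np.uint8),0,2);ap=cv2.approxPolyDP(cn[0],5,True)[:,0];print(ap.tolist());print(plane(s,ap,.02).round(3).tolist())
E
```

```text
t 3.95 shift [ -51.8 -244.4   33.1] turn -12.4 yaw 83.6 gap 0.168 F [ 0.8 -1.5 -2.8] tcp [ 0.5052 -0.1692  0.2819] tilt 0.4
{'c': array([ 0.474925  , -0.16672042], dtype=float32), 'd': array([ 0.9946458 , -0.10334286], dtype=float32), 'ang': np.float32(-5.9316998), 'ztop': np.float64(0.12355323807829605), 'butt': array([ 0.40662636, -0.15962425]), 'edge': array([ 0.54707772, -0.17421703]), 'len': np.float64(0.14120740973026125), 'b0': array([ 0.42802025, -0.16184705]), 'b1': array([ 0.53360569, -0.17281729]), 'mid': array([ 0.50609094, -0.16995853])}
[[162, 107], [134, 102], [103, 153], [133, 160]]
[[0.417, -0.371, 0.02], [0.429, -0.472, 0.02], [0.654, -0.45, 0.02], [0.646, -0.348, 0.02]]
```

View pics/w3.png

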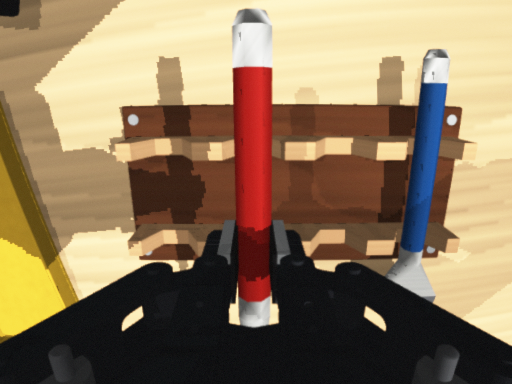

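The red chisel is held firmly at its middle, in column 254, and the rack is undisturbed. Next is the tray, with one look from above it.

Emit:
{"name": "servo_tool", "arguments": {
  "rows": [
    [[-52,-243,30],-12.4,-1],
    [[-52,-243,30],-12.4,-1],
    [[-52,-243,30],-12.4,-1],
    [[-52,-243,30],-12.4,-1],
    [[-52,-243,30],-12.4,-1],
    [[-52,-243,30],-12.4,-1],
    [[-52,-243,30],-12.4,-1],
    [[-52,-243,30],-12.4,-1]
  ]
}}

```text
t: 4.8
tcp_pos: [0.5283, -0.4148, 0.2488]
tool_rot: [-0.052, 0.999, 0.001, -0.001]
force: [-0.2, 0.2, -1.7]
finger_gap: 0.165
```

```bash
python3 - <<'E'
from h import *
s=snap('wrist','w4');X=cloud(s)
goal([.532,-.414,.178],95.7)
hsv=cv2.cvtColor(s['image'],cv2.COLOR_BGR2HSV);m=(hsv[...,0]>20)&(hsv[...,0]<34)&(hsv[...,1]>130)
k=m&(X[...,2]<.03)&(X[...,2]>-.01)&(X[...,0]<.75);P=X[k]
a=np.radians(5.7);d=np.array([np.cos(a),np.sin(a)]);n=np.array([-d[1],d[0]]);r=P[:,:2]-[.532,-.414]
hi=P[:,2]>.015
print('all t',np.percentile(r@d,[1,99]),'w',np.percentile(r@n,[1,99]),'rim t',np.percentile(r[hi]@d,[1,99]),'w',np.percentile(r[hi]@n,[1,10,90,99]))
for m in blobs(s,'red'): print(bar(s,m,X))
E
```

```text
t 4.85 shift [-3.4 -0.  71.4] turn 0.3 yaw 96.0 gap 0.167 F [ 0.7 -0.2 -3.1] tcp [ 0.5286 -0.4144  0.2494] tilt 0.05
all t [-0.12218736  0.08537091] w [-0.05759525  0.0521447 ] rim t [-0.12325191  0.04610745] w [-0.05848321 -0.05727182  0.05172049  0.05301007]
{'c': array([ 0.49428856, -0.41833153], dtype=float32), 'd': array([0.9932462 , 0.11602572], dtype=float32), 'ang': np.float32(6.66279), 'ztop': np.float64(0.09054191913879973), 'butt': array([ 0.42871412, -0.42599159]), 'edge': array([ 0.56892317, -0.40961312]), 'len': np.float64(0.1411624337239382), 'b0': array([ 0.45014016, -0.42348871]), 'b1': array([ 0.55567787, -0.41116036]), 'mid': array([ 0.52803874, -0.41438902])}
```

View pics/w4.png

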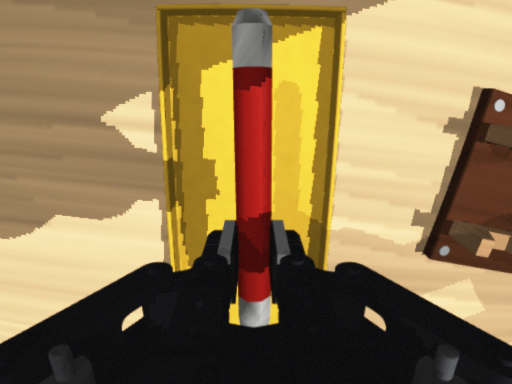

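The held bar is over the tray, which spans columns 160 to 345. Its centre is 2–3 mm to the −y side, so I shift by that and lower.

Emit:
{"name": "servo_tool", "arguments": {
  "rows": [
    [[0,-2,25],0,-1],
    [[0,-2.5,45],0,-1],
    [[0,-2.5,57],0,-1],
    [[0,-2.5,64],0,-1],
    [[0,-2.5,68],0,-1],
    [[0,-2.5,70],0,-1],
    [[0,-2.5,71],0,-1],
    [[0,-2.5,71.5],0,-1]
  ]
}}

```text
t: 5.65
tcp_pos: [0.5291, -0.417, 0.1786]
tool_rot: [-0.053, 0.999, -0.0, 0.0]
force: [-0.0, 0.5, -2.2]
finger_gap: 0.165
```

```bash
python3 - <<'E'
from h import *
goal([.529,-.417,.177],95.7)
E
```

```text
t 5.65 shift [0.1 0.1 1.6] turn 0.3 yaw 96.0 gap 0.165 F [-0.   0.5 -2.2] tcp [ 0.5291 -0.417   0.1786] tilt 0.03
```

Emit:
{"name": "servo_tool", "arguments": {
  "rows": [
    [[0,0,0.5],0,-1],
    [[0,0,1],0,-1],
    [[0,0,1.5],0,-1],
    [[0,0,1.5],0,-1]
  ]
}}

```text
t: 6.05
tcp_pos: [0.5292, -0.4173, 0.1782]
tool_rot: [-0.053, 0.999, -0.001, 0.0]
force: [-1.5, 1.7, 4.4]
finger_gap: 0.17
```

Contact, with a force of +4 N. I release, lift and head for the mat's 42 mm chisel.

Emit:
{"name": "servo_tool", "arguments": {
  "rows": [
    [[0,0,0],0,-0.6],
    [[0,0,0],0,-0.5],
    [[0,0,0],0,-0.3],
    [[0,0,0],0,-0.3],
    [[0,0,-25],0,-0.3],
    [[0,0,-60],0,-0.3],
    [[0,0,-100],0,-0.2],
    [[0,0,-140],0,0]
  ]
}}

```text
t: 6.85
tcp_pos: [0.5289, -0.417, 0.319]
tool_rot: [-0.053, 0.999, -0.0, 0.0]
force: [0.7, -0.8, 0.1]
finger_gap: 0.498
```

```bash
python3 - <<'E'
from h import *
s=snap('wrist','w5');X=cloud(s)
for m in blobs(s,'red'): print({k:np.round(v,3) for k,v in bar(s,m,X).items()})
goal([.54,.255,.30],95.5)
E
```

```text
{'c': array([ 0.501, -0.421], dtype=float32), 'd': array([0.994, 0.112], dtype=float32), 'ang': np.float32(6.419), 'ztop': np.float64(0.02), 'butt': array([ 0.41 , -0.431]), 'edge': array([ 0.646, -0.405]), 'len': np.float64(0.237), 'b0': array([ 0.452, -0.427]), 'b1': array([ 0.556, -0.415]), 'mid': array([ 0.509, -0.42 ])}
t 6.9 shift [-80.  669.   20.2] turn 0.5 yaw 96.0 gap 0.497 F [ 0.7 -0.9  2.8] tcp [ 0.5306 -0.4185  0.3271] tilt 0.82
```

View pics/w5.png

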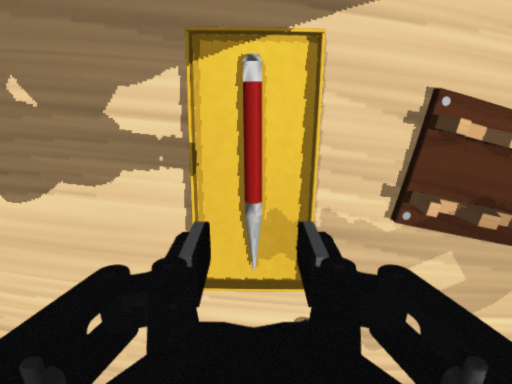

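The point chisel lies flat along the tray at column 252, inside all its walls. Next is the 42.

Emit:
{"name": "servo_tool", "arguments": {
  "rows": [
    [[-80,669,20],0.5,0],
    [[-80,669,20],0.5,0],
    [[-80,669,20],0.5,0],
    [[-80,669,20],0.5,0],
    [[-80,669,20],0.5,0],
    [[-80,669,20],0.5,0],
    [[-80,669,20],0.5,0],
    [[-80,669,20],0.5,0]
  ]
}}

```text
t: 7.7
tcp_pos: [0.5354, -0.0154, 0.3074]
tool_rot: [-0.048, 0.999, -0.005, 0.005]
force: [-0.2, 0.2, -0.1]
finger_gap: 0.501
```

```bash
python3 - <<'E'
from h import *
goal([.545,.255,.28],95.5)
E
```

```text
t 7.7 shift [-35.3 268.6  24.7] turn 0.0 yaw 95.5 gap 0.501 F [-0.2  0.2 -0.1] tcp [ 0.5354 -0.0154  0.3074] tilt 0.84
```

Emit:
{"name": "servo_tool", "arguments": {
  "rows": [
    [[-35,269,25],0,0],
    [[-35,269,25],0,0],
    [[-35,269,25],0,0],
    [[-35,269,25],0,0],
    [[-35,269,25],0,0],
    [[-35,269,25],0,0],
    [[-35,269,25],0,0],
    [[-35,269,25],0,0]
  ]
}}

```text
t: 8.5
tcp_pos: [0.5443, 0.2558, 0.2793]
tool_rot: [-0.049, 0.999, -0.006, 0.005]
force: [0.0, -0.2, 0.4]
finger_gap: 0.495
```

```bash
python3 - <<'E'
from h import *
s=snap('wrist','w6');X=cloud(s)
for m in blobs(s,'blue',150):
  b=bar(s,m,X);print({k:np.round(v,3).tolist() for k,v in b.items()})
goal([.5475,.255,.180],95.5)
E
```

```text
{'c': [0.5139999985694885, 0.1770000010728836], 'd': [0.9919999837875366, 0.125], 'ang': 7.204999923706055, 'ztop': 0.021, 'butt': [0.435, 0.167], 'edge': [0.61, 0.189], 'len': 0.176, 'b0': [0.456, 0.17], 'b1': [0.58, 0.185], 'mid': [0.535, 0.18]}
{'c': [0.5149999856948853, 0.32600000500679016], 'd': [0.9940000176429749, 0.10700000077486038], 'ang': 6.140999794006348, 'ztop': 0.021, 'butt': [0.436, 0.317], 'edge': [0.6, 0.335], 'len': 0.165, 'b0': [0.457, 0.32], 'b1': [0.58, 0.333], 'mid': [0.536, 0.328]}
{'c': [0.5249999761581421, 0.2529999911785126], 'd': [0.9959999918937683, 0.09300000220537186], 'ang': 5.3470001220703125, 'ztop': 0.021, 'butt': [0.447, 0.246], 'edge': [0.644, 0.265], 'len': 0.198, 'b0': [0.469, 0.248], 'b1': [0.592, 0.26], 'mid': [0.547, 0.255]}
t 8.55 shift [-2.2  1.  99.4] turn 0.0 yaw 95.5 gap 0.497 F [ 0.6 -0.3  0.1] tcp [0.5445 0.2549 0.2794] tilt 0.84
```

View pics/w6.png

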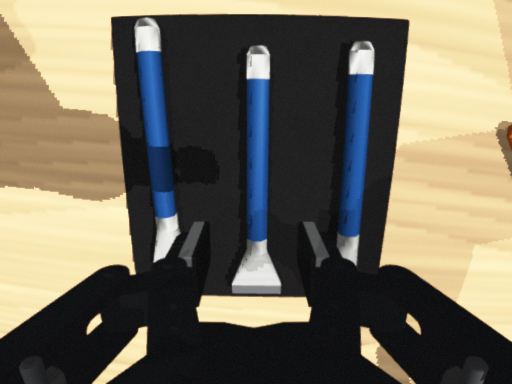

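The 42 sits at column 257, between the fingers. A 0.8° tool tilt crept in by starting a call while still moving, so I'll account for it and end each call at rest.

```bash
cat >> h.py <<'E'
def gg(x,y,zaxis,yaw,h=.1675):
    R=Ro.from_quat(sense()['tool_rot']).as_matrix()
    print('z-axis lean',R[:2,2].round(4)); goal(np.array([x,y,zaxis])-h*R[:,2],yaw)
E
python3 - <<'E'
from h import *
gg(.547,.255,.012,95.4)
E
```

```text
z-axis lean [ 0.0095 -0.0111]
t 8.55 shift [-0.3  3.1 99.9] turn 0.1 yaw 95.5 gap 0.497 F [ 0.6 -0.3  0.1] tcp [0.5445 0.2549 0.2794] tilt 0.84
```

Emit:
{"name": "servo_tool", "arguments": {
  "rows": [
    [[0,3,35],0,0],
    [[0,3,65],0,0],
    [[0,3,85],0,0],
    [[0,3,95],0,0],
    [[0,3,100],0,0],
    [[0,3,100],0,0],
    [[0,3,100],0,-1],
    [[0,3,100],0,-1]
  ]
}}

```text
t: 9.35
tcp_pos: [0.5456, 0.2569, 0.1807]
tool_rot: [-0.048, 0.999, -0.005, 0.006]
force: [-1.8, -2.1, 16.9]
finger_gap: 0.175
```

Emit:
{"name": "servo_tool", "arguments": {
  "rows": [
    [[0,0,0],0,-1],
    [[0,0,0],0,-1],
    [[0,0,0],0,-1]
  ]
}}

```text
t: 9.65
tcp_pos: [0.5455, 0.257, 0.1808]
tool_rot: [-0.048, 0.999, -0.005, 0.006]
force: [-0.1, 0.1, -0.9]
finger_gap: 0.167
```

Emit:
{"name": "servo_tool", "arguments": {
  "rows": [
    [[0,0,-15],0,-1],
    [[0,0,-50],0,-1],
    [[0,0,-90],0,-1],
    [[0,0,-110],0,-1],
    [[0,0,-110],0,-1],
    [[0,0,-110],0,-1],
    [[0,0,-110],0,-1]
  ]
}}

```text
t: 10.35
tcp_pos: [0.5433, 0.2579, 0.2893]
tool_rot: [-0.048, 0.999, -0.006, 0.004]
force: [-0.1, -0.8, -3.9]
finger_gap: 0.164
```

```bash
python3 - <<'E'
from h import *
s=snap('wrist','w7');X=cloud(s)
for m in blobs(s,'blue',150):
  b=bar(s,m,X);print({k:np.round(v,3).tolist() for k,v in b.items()})
gg(.5175,-.1065,.122,83.5)
E
```

```text
{'c': [0.5249999761581421, 0.17900000512599945], 'd': [0.9909999966621399, 0.1340000033378601], 'ang': 7.671999931335449, 'ztop': 0.021, 'butt': [0.436, 0.167], 'edge': [0.63, 0.193], 'len': 0.196, 'b0': [0.457, 0.17], 'b1': [0.579, 0.186], 'mid': [0.535, 0.18]}
{'c': [0.5189999938011169, 0.2529999911785126], 'd': [0.9950000047683716, 0.09600000083446503], 'ang': 5.492000102996826, 'ztop': 0.13, 'butt': [0.444, 0.246], 'edge': [0.587, 0.26], 'len': 0.144, 'b0': [0.466, 0.248], 'b1': [0.589, 0.26], 'mid': [0.544, 0.256]}
{'c': [0.515999972820282, 0.32600000500679016], 'd': [0.9940000176429749, 0.10499999672174454], 'ang': 6.047999858856201, 'ztop': 0.021, 'butt': [0.436, 0.318], 'edge': [0.613, 0.336], 'len': 0.178, 'b0': [0.458, 0.32], 'b1': [0.581, 0.333], 'mid': [0.535, 0.328]}
z-axis lean [ 0.0079 -0.0114]
t 10.4 shift [  62.  -358.2    3.4] turn 12.0 yaw 95.5 gap 0.169 F [-0.  -0.3 -4.4] tcp [0.5434 0.2579 0.289 ] tilt 0.79
```

Emit:
{"name": "servo_tool", "arguments": {
  "rows": [
    [[8,-45,0],3,-1],
    [[16,-90,0],6,-1],
    [[24,-135,0],9,-1],
    [[32,-180,0],12,-1],
    [[40,-225,1],12,-1],
    [[44,-250,2],12,-1],
    [[44,-250,2],12,-1],
    [[44,-250,2],12,-1]
  ]
}}

```text
t: 11.2
tcp_pos: [0.5234, 0.0043, 0.2887]
tool_rot: [0.058, 0.998, -0.005, 0.003]
force: [0.3, 0.4, -4.4]
finger_gap: 0.166
```

```bash
python3 - <<'E'
from h import *
gg(.5175,-.1065,.09,83.5)
E
```

```text
z-axis lean [ 0.0055 -0.0104]
t 11.2 shift [  -5.6 -108.8   32.3] turn -0.1 yaw 83.4 gap 0.166 F [ 0.3  0.4 -4.4] tcp [0.5234 0.0043 0.2887] tilt 0.67
```

Emit:
{"name": "servo_tool", "arguments": {
  "rows": [
    [[-3,-40,10],0,-1],
    [[-5.5,-80,20],0,-1],
    [[-5.5,-105,32],0,-1],
    [[-5.5,-109,32],0,-1],
    [[-5.5,-109,32],0,-1],
    [[-5.5,-109,32],0,-1]
  ]
}}

```text
t: 11.8
tcp_pos: [0.5165, -0.1034, 0.2577]
tool_rot: [0.057, 0.998, -0.005, 0.003]
force: [-0.3, 0.3, -3.7]
finger_gap: 0.169
```

```bash
python3 - <<'E'
from h import *
s=snap('wrist','w8');X=cloud(s)
for m in blobs(s,'blue',150):
  b=bar(s,m,X);print({k:np.round(v,3).tolist() for k,v in b.items()})
gg(.5175,-.1065,.032,83.5)
Q=X.reshape(-1,3);hsv=cv2.cvtColor(s['image'],cv2.COLOR_BGR2HSV).reshape(-1,3)
a=np.radians(-6.5);d=np.array([np.cos(a),np.sin(a)]);n=np.array([-d[1],d[0]]);r=Q[:,:2]-[.5175,-.1065];t=r@d;w=r@n
k=(abs(w)<.16)&(abs(t)<.06)&(Q[:,2]>.041)&(Q[:,2]<.048)&(hsv[:,0]>5)&(hsv[:,0]<25)&(hsv[:,1]<170)
for lo,hi in((-.06,0),(0,.06)):
    q=k&(t>lo)&(t<hi);print(q.sum(),'t',np.percentile(t[q],[3,50,97]).round(4) if q.sum() else 0)
    for c in(-.155,-.093,-.031,.031,.093):
        e=q&(abs(w-c)<.02); 
        if e.sum()>5:print(c,np.percentile(w[e],[2,98]).round(4),e.sum())
E
```

```text
{'c': [0.4909999966621399, -0.10199999809265137], 'd': [0.9929999709129333, -0.11500000208616257], 'ang': -6.60099983215332, 'ztop': 0.098, 'butt': [0.417, -0.093], 'edge': [0.56, -0.11], 'len': 0.144, 'b0': [0.438, -0.096], 'b1': [0.562, -0.11], 'mid': [0.517, -0.105]}
{'c': [0.5, -0.04600000008940697], 'd': [0.9940000176429749, -0.10700000077486038], 'ang': -6.166999816894531, 'ztop': 0.041, 'butt': [0.422, -0.038], 'edge': [0.57, -0.054], 'len': 0.149, 'b0': [0.444, -0.04], 'b1': [0.566, -0.053], 'mid': [0.522, -0.049]}
z-axis lean [ 0.0052 -0.0099]
t 11.85 shift [ 0.1 -1.  58.4] turn 0.0 yaw 83.5 gap 0.172 F [-0.8  0.1 -4. ] tcp [ 0.5166 -0.1033  0.2579] tilt 0.64
3274 t [-0.0415 -0.0356 -0.0296]
-0.155 [-0.1581 -0.1456] 388
-0.093 [-0.1058 -0.0839] 780
-0.031 [-0.0451 -0.0223] 828
0.031 [0.0167 0.0391] 830
0.093 [0.0782 0.0897] 448
1576 t [0.0303 0.0354 0.043 ]
-0.155 [-0.1574 -0.1451] 329
-0.093 [-0.1049 -0.0838] 613
-0.031 [-0.0449 -0.0333] 219
0.031 [0.0341 0.04  ] 68
0.093 [0.0786 0.0905] 347
```

View pics/w8.png

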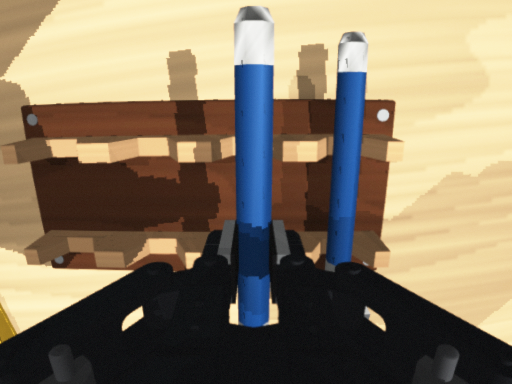

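The blocks come out centred along the bar. The notch centre is about 3 mm further to −y than first estimated, so I correct by y −4 and lower.

Emit:
{"name": "servo_tool", "arguments": {
  "rows": [
    [[0,-4,15],0,-1],
    [[0,-4,30],0,-1],
    [[0,-4,42],0,-1],
    [[0,-4,50],0,-1],
    [[0,-4,54],0,-1],
    [[0,-4,56],0,-1],
    [[0,-4,57],0,-1],
    [[0,-4,57.5],0,-1]
  ]
}}

```text
t: 12.65
tcp_pos: [0.5166, -0.1079, 0.2008]
tool_rot: [0.057, 0.998, -0.005, 0.003]
force: [-1.3, 0.2, 0.3]
finger_gap: 0.169
```

Emit:
{"name": "servo_tool", "arguments": {
  "rows": [
    [[0,0,0.5],0,-1],
    [[0,0,1],0,-1],
    [[0,0,1],0,-1]
  ]
}}

```text
t: 12.95
tcp_pos: [0.5165, -0.1079, 0.2007]
tool_rot: [0.057, 0.998, -0.005, 0.003]
force: [-1.6, 1.5, 4.5]
finger_gap: 0.17
```

Contact with the bar's axis at about 0.033, so it is seated. I release gently and rise.

Emit:
{"name": "servo_tool", "arguments": {
  "rows": [
    [[0,0,0],0,-0.6],
    [[0,0,0],0,-0.5],
    [[0,0,0],0,-0.3],
    [[0,0,0],0,-0.2],
    [[0,0,-20],0,-0.2],
    [[0,0,-60],0,-0.2],
    [[0,0,-80],0,-0.2],
    [[0,0,-80],0,-0.2]
  ]
}}

```text
t: 13.75
tcp_pos: [0.517, -0.1074, 0.2834]
tool_rot: [0.057, 0.998, -0.006, 0.007]
force: [0.4, 0.8, -0.0]
finger_gap: 0.396
```

```bash
cat >> h.py <<'E'
def report(f):
    s=snap('wrist',f);X=cloud(s)
    for m in blobs(s,'blue',150):
        b=bar(s,m,X);print({k:np.round(v,3).tolist() for k,v in b.items() if k in('ang','ztop','butt','mid','b0','b1')})
E
python3 - <<'E'
from h import *
report('w9'); gg(.535,.18,.1,97.3)
E
```

```text
{'ang': -6.067999839782715, 'ztop': 0.041, 'butt': [0.422, -0.038], 'b0': [0.444, -0.04], 'b1': [0.567, -0.053], 'mid': [0.522, -0.048]}
{'ang': -6.572999954223633, 'ztop': 0.041, 'butt': [0.417, -0.098], 'b0': [0.439, -0.101], 'b1': [0.562, -0.115], 'mid': [0.517, -0.11]}
z-axis lean [ 0.0096 -0.0118]
t 13.8 shift [ 16.  289.4  11.2] turn -13.8 yaw 83.5 gap 0.401 F [ 0.2  0.7 -0.9] tcp [ 0.5164 -0.1072  0.282 ] tilt 0.87
```

View pics/w9.png

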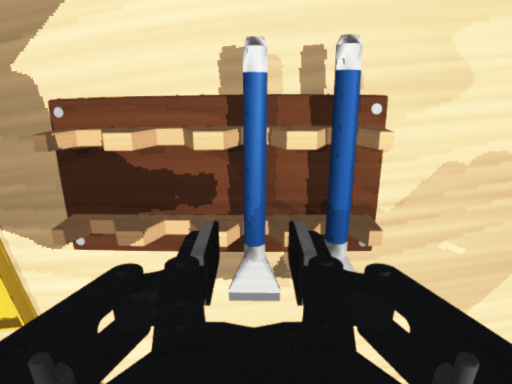

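The 42 is seated in the second place, with its top at 0.041 like the 54's and the flare beyond the front block. Next is the 30.

Emit:
{"name": "servo_tool", "arguments": {
  "rows": [
    [[2,45,0],-3,0],
    [[5,90,2],-6,0],
    [[8,135,4],-9,0],
    [[11,180,6],-12,0],
    [[14,225,8],-13.8,0],
    [[16,270,11],-13.8,0],
    [[16,289,11],-13.8,0],
    [[16,289,11],-13.8,0]
  ]
}}

```text
t: 14.6
tcp_pos: [0.5327, 0.1842, 0.266]
tool_rot: [-0.066, 0.998, -0.006, 0.003]
force: [0.4, 0.9, -0.7]
finger_gap: 0.5
```

Emit:
{"name": "servo_tool", "arguments": {
  "rows": [
    [[0,0,0],0,0],
    [[0,0,0],0,0]
  ]
}}

```text
t: 14.8
tcp_pos: [0.5322, 0.1834, 0.265]
tool_rot: [-0.066, 0.998, -0.006, 0.002]
force: [0.2, -0.5, 0.3]
finger_gap: 0.498
```

```bash
python3 - <<'E'
from h import *
report('w10'); gg(.535,.18,.012,97.4)
E
```

```text
{'ang': 7.284999847412109, 'ztop': 0.021, 'butt': [0.436, 0.166], 'b0': [0.457, 0.169], 'b1': [0.579, 0.184], 'mid': [0.535, 0.179]}
{'ang': 6.49399995803833, 'ztop': 0.021, 'butt': [0.436, 0.315], 'b0': [0.458, 0.317], 'b1': [0.581, 0.331], 'mid': [0.536, 0.326]}
z-axis lean [ 0.0056 -0.0122]
t 14.85 shift [-1.1 -0.2 85.8] turn 0.1 yaw 97.5 gap 0.497 F [-0.4 -0.5 -0.5] tcp [0.5324 0.1831 0.2653] tilt 0.77
```

Emit:
{"name": "servo_tool", "arguments": {
  "rows": [
    [[-1,-0.5,30],0,0],
    [[-1,-0.5,55],0,0],
    [[-1,-0.5,72],0,0],
    [[-1,-0.5,81],0,0],
    [[-1,-0.5,85],0,0],
    [[-1,-0.5,85],0,0],
    [[-1,-0.5,85],0,-1],
    [[-1,-0.5,85],0,-1]
  ]
}}

```text
t: 15.65
tcp_pos: [0.5344, 0.1817, 0.1813]
tool_rot: [-0.065, 0.998, -0.006, 0.003]
force: [-1.9, -0.3, 16.7]
finger_gap: 0.172
```

Emit:
{"name": "servo_tool", "arguments": {
  "rows": [
    [[0,0,0],0,-1],
    [[0,0,0],0,-1],
    [[0,0,0],0,-1]
  ]
}}

```text
t: 15.95
tcp_pos: [0.5343, 0.1818, 0.1815]
tool_rot: [-0.065, 0.998, -0.006, 0.003]
force: [-0.4, -0.2, -0.2]
finger_gap: 0.162
```

Emit:
{"name": "servo_tool", "arguments": {
  "rows": [
    [[0,0,-15],0,-1],
    [[0,0,-50],0,-1],
    [[0,0,-90],0,-1],
    [[0,0,-100],0,-1],
    [[0,0,-100],0,-1],
    [[0,0,-100],0,-1],
    [[0,0,-100],0,-1]
  ]
}}

```text
t: 16.65
tcp_pos: [0.5327, 0.1828, 0.2799]
tool_rot: [-0.065, 0.998, -0.006, 0.002]
force: [0.1, -0.6, -2.3]
finger_gap: 0.168
```

```bash
python3 - <<'E'
from h import *
report('w11'); gg(.510,-.172,.11,83.5)
E
```

```text
{'ang': 7.495999813079834, 'ztop': 0.119, 'butt': [0.433, 0.167], 'b0': [0.454, 0.17], 'b1': [0.578, 0.186], 'mid': [0.532, 0.18]}
{'ang': 6.3429999351501465, 'ztop': 0.021, 'butt': [0.436, 0.315], 'b0': [0.458, 0.317], 'b1': [0.58, 0.331], 'mid': [0.536, 0.326]}
z-axis lean [ 0.004  -0.0125]
t 16.7 shift [  69.3 -346.6    6.6] turn 14.0 yaw 97.5 gap 0.167 F [ 0.  -0.5 -2. ] tcp [0.5329 0.1828 0.2798] tilt 0.75
```

Emit:
{"name": "servo_tool", "arguments": {
  "rows": [
    [[9,-45,0],3.5,-1],
    [[18,-90,0],7,-1],
    [[27,-135,0],10.5,-1],
    [[36,-180,0],14,-1],
    [[45,-225,0],14,-1],
    [[54,-270,0],14,-1],
    [[54,-270,0],14,-1],
    [[54,-270,0],14,-1]
  ]
}}

```text
t: 17.5
tcp_pos: [0.5141, -0.0932, 0.282]
tool_rot: [0.059, 0.998, -0.006, 0.001]
force: [-0.5, 0.4, -2.7]
finger_gap: 0.166
```

```bash
python3 - <<'E'
from h import *
gg(.511,-.171,.09,83.5)
E
```

```text
z-axis lean [ 0.0017 -0.0113]
t 17.5 shift [ -5.4 -75.6  25.4] turn -0.2 yaw 83.3 gap 0.166 F [-0.5  0.4 -2.7] tcp [ 0.5141 -0.0932  0.282 ] tilt 0.65
```

Emit:
{"name": "servo_tool", "arguments": {
  "rows": [
    [[-3,-40,8],0,-1],
    [[-5.5,-70,20],0,-1],
    [[-5.5,-75.5,25],0,-1],
    [[-5.5,-75.5,25],0,-1],
    [[-5.5,-75.5,25],0,-1],
    [[-5.5,-75.5,25],0,-1]
  ]
}}

```text
t: 18.1
tcp_pos: [0.5108, -0.1673, 0.2579]
tool_rot: [0.057, 0.998, -0.005, 0.001]
force: [0.6, 0.4, -2.5]
finger_gap: 0.165
```

```bash
cat >> h.py <<'E'
def posts(f):
    s=load(f);Q=cloud(s).reshape(-1,3);hsv=cv2.cvtColor(s['image'],cv2.COLOR_BGR2HSV).reshape(-1,3)
    a=np.radians(-6.5);d=np.array([np.cos(a),np.sin(a)]);n=np.array([-d[1],d[0]]);r=Q[:,:2]-[.5172,-.1095];t=r@d;w=r@n
    k=(abs(w)<.17)&(abs(t)<.06)&(Q[:,2]>.041)&(Q[:,2]<.048)&(hsv[:,0]>5)&(hsv[:,0]<25)&(hsv[:,1]<170)
    for lo,hi in((-.06,0),(0,.06)):
        q=k&(t>lo)&(t<hi);print('t',np.median(t[q]).round(4),end=' ')
        for c in(-.155,-.093,-.031,.031,.093):
            e=q&(abs(w-c)<.02)
            if e.sum()>5:print(np.percentile(w[e],[2,98]).round(4),e.sum(),end=' ')
        print()
E
python3 - <<'E'
from h import *
report('w12');posts('w12'); gg(.511,-.171,.032,83.5)
E
```

```text
{'ang': -6.526000022888184, 'ztop': 0.098, 'butt': [0.411, -0.158], 'b0': [0.432, -0.16], 'b1': [0.556, -0.174], 'mid': [0.51, -0.169]}
{'ang': -6.724999904632568, 'ztop': 0.041, 'butt': [0.417, -0.099], 'b0': [0.439, -0.102], 'b1': [0.561, -0.116], 'mid': [0.516, -0.111]}
{'ang': -6.6529998779296875, 'ztop': 0.041, 'butt': [0.422, -0.039], 'b0': [0.444, -0.041], 'b1': [0.566, -0.055], 'mid': [0.522, -0.05]}
t -0.0356 [-0.1547 -0.1431] 435 [-0.1041 -0.0814] 821 [-0.0423 -0.0203] 834 [0.0193 0.0406] 785 [0.0807 0.0928] 411 
t 0.0352 [-0.1543 -0.1423] 345 [-0.1044 -0.0945] 165 [-0.0272 -0.019 ] 129 [0.0197 0.0411] 622 [0.0813 0.0932] 345 
z-axis lean [ 0.0014 -0.0109]
t 18.15 shift [ 0.1 -1.  58.6] turn -0.1 yaw 83.4 gap 0.17 F [-0.6 -0.6 -2.4] tcp [ 0.5109 -0.1675  0.2581] tilt 0.63
```

Emit:
{"name": "servo_tool", "arguments": {
  "rows": [
    [[0,-2,15],0,-1],
    [[0,-2,30],0,-1],
    [[0,-2,42],0,-1],
    [[0,-2,50],0,-1],
    [[0,-2,54],0,-1],
    [[0,-2,56],0,-1],
    [[0,-2,57],0,-1],
    [[0,-2,57.5],0,-1]
  ]
}}

```text
t: 18.95
tcp_pos: [0.5108, -0.1701, 0.2014]
tool_rot: [0.058, 0.998, -0.005, 0.001]
force: [-1.6, 1.4, 5.7]
finger_gap: 0.164
```

Emit:
{"name": "servo_tool", "arguments": {
  "rows": [
    [[0,0,0.5],0,-1],
    [[0,0,1],0,-1],
    [[0,0,1],0,-1]
  ]
}}

```text
t: 19.25
tcp_pos: [0.5107, -0.17, 0.2014]
tool_rot: [0.058, 0.998, -0.006, 0.001]
force: [-2.5, 2.2, 6.6]
finger_gap: 0.163
```

Emit:
{"name": "servo_tool", "arguments": {
  "rows": [
    [[0,0,0],0,-0.6],
    [[0,0,0],0,-0.5],
    [[0,0,0],0,-0.3],
    [[0,0,0],0,-0.2],
    [[0,0,-20],0,-0.2],
    [[0,0,-60],0,-0.2],
    [[0,0,-80],0,-0.2],
    [[0,0,-80],0,-0.2]
  ]
}}

```text
t: 20.05
tcp_pos: [0.5115, -0.1696, 0.2842]
tool_rot: [0.057, 0.998, -0.007, 0.004]
force: [1.1, -0.0, 0.9]
finger_gap: 0.4
```

Emit:
{"name": "servo_tool", "arguments": {
  "rows": [
    [[0,0,0],0,-0.2],
    [[0,0,0],0,-0.2]
  ]
}}

```text
t: 20.25
tcp_pos: [0.5113, -0.1695, 0.2835]
tool_rot: [0.057, 0.998, -0.007, 0.004]
force: [-0.3, -0.5, -0.0]
finger_gap: 0.396
```

```bash
python3 - <<'E'
from h import *
report('w13'); gg(.536,.3265,.09,96.2)
E
```

```text
{'ang': -6.539999961853027, 'ztop': 0.041, 'butt': [0.411, -0.16], 'b0': [0.432, -0.163], 'b1': [0.555, -0.177], 'mid': [0.51, -0.172]}
{'ang': -6.584000110626221, 'ztop': 0.041, 'butt': [0.417, -0.099], 'b0': [0.439, -0.102], 'b1': [0.561, -0.116], 'mid': [0.517, -0.111]}
{'ang': -5.6579999923706055, 'ztop': 0.041, 'butt': [0.422, -0.04], 'b0': [0.443, -0.042], 'b1': [0.566, -0.054], 'mid': [0.522, -0.049]}
z-axis lean [ 0.0064 -0.0137]
t 20.3 shift [ 33.8 498.   19.1] turn -12.8 yaw 83.4 gap 0.401 F [ 0.9  0.1 -0.3] tcp [ 0.5112 -0.1695  0.2832] tilt 0.86
```

The 30 is seated, with its top at 0.041 and its middle at (0.510, −0.172). Next is the 18.

Emit:
{"name": "servo_tool", "arguments": {
  "rows": [
    [[3,45,0],-3,0],
    [[6,90,0],-6,0],
    [[9,135,0],-9,0],
    [[12,180,0],-12,0],
    [[15,225,0],-12.8,0],
    [[18,265,0],-12.8,0],
    [[18,265,0],-12.8,0],
    [[18,265,0],-12.8,0]
  ]
}}

```text
t: 21.1
tcp_pos: [0.5234, 0.0967, 0.2786]
tool_rot: [-0.055, 0.998, -0.007, 0.002]
force: [-0.3, 0.2, -0.4]
finger_gap: 0.5
```

```bash
python3 - <<'E'
from h import *
gg(.536,.3265,.09,96.2)
E
```

```text
z-axis lean [ 0.0043 -0.014 ]
t 21.1 shift [-37.5 229.7  17.9] turn 0.2 yaw 96.4 gap 0.5 F [-0.3  0.2 -0.4] tcp [0.5234 0.0967 0.2786] tilt 0.84
```

Emit:
{"name": "servo_tool", "arguments": {
  "rows": [
    [[-7,45,3],0,0],
    [[-15,90,6],0,0],
    [[-23,135,10],0,0],
    [[-30,180,14],0,0],
    [[-37,215,18],0,0],
    [[-37,230,18],0,0],
    [[-37,230,18],0,0],
    [[-37,230,18],0,0]
  ]
}}

```text
t: 21.9
tcp_pos: [0.5348, 0.3273, 0.257]
tool_rot: [-0.055, 0.998, -0.008, 0.001]
force: [0.5, 0.6, 0.3]
finger_gap: 0.501
```

```bash
python3 - <<'E'
from h import *
report('w14'); gg(.536,.3265,.012,96.2)
E
```

```text
{'ang': 6.130000114440918, 'ztop': 0.021, 'butt': [0.436, 0.319], 'b0': [0.458, 0.321], 'b1': [0.58, 0.334], 'mid': [0.536, 0.329]}
z-axis lean [ 0.003  -0.0152]
t 21.95 shift [-0.6  3.1 77.7] turn 0.1 yaw 96.3 gap 0.5 F [0.4 0.  0. ] tcp [0.535  0.327  0.2572] tilt 0.89
```

Emit:
{"name": "servo_tool", "arguments": {
  "rows": [
    [[-1,5,30],0,0],
    [[-1,5,50],0,0],
    [[-1,5,65],0,0],
    [[-1,5,73],0,0],
    [[-1,5,77],0,0],
    [[-1,5,77],0,0],
    [[-1,5,77],0,-1],
    [[-1,5,77],0,-1]
  ]
}}

```text
t: 22.75
tcp_pos: [0.536, 0.3312, 0.1811]
tool_rot: [-0.054, 0.998, -0.007, 0.002]
force: [-1.3, -1.3, 16.4]
finger_gap: 0.169
```

Emit:
{"name": "servo_tool", "arguments": {
  "rows": [
    [[0,0,0],0,-1],
    [[0,0,0],0,-1],
    [[0,0,0],0,-1]
  ]
}}

```text
t: 23.05
tcp_pos: [0.5359, 0.3313, 0.1813]
tool_rot: [-0.055, 0.998, -0.007, 0.002]
force: [0.0, 0.7, -0.0]
finger_gap: 0.167
```

Emit:
{"name": "servo_tool", "arguments": {
  "rows": [
    [[0,0,-15],0,-1],
    [[0,0,-50],0,-1],
    [[0,0,-90],0,-1],
    [[0,0,-100],0,-1],
    [[0,0,-100],0,-1],
    [[0,0,-100],0,-1],
    [[0,0,-100],0,-1]
  ]
}}

```text
t: 23.75
tcp_pos: [0.5346, 0.3323, 0.2792]
tool_rot: [-0.055, 0.998, -0.008, -0.0]
force: [-1.0, -0.3, -4.1]
finger_gap: 0.167
```

```bash
python3 - <<'E'
from h import *
report('w15'); gg(.503,-.2325,.11,83.5)
E
```

```text
{'ang': 6.181000232696533, 'ztop': 0.119, 'butt': [0.434, 0.319], 'b0': [0.455, 0.321], 'b1': [0.579, 0.334], 'mid': [0.534, 0.33]}
z-axis lean [ 0.0008 -0.0158]
t 23.8 shift [  92.9 -555.3   10.5] turn 12.8 yaw 96.3 gap 0.166 F [-0.1  0.6 -3.7] tcp [0.5347 0.3324 0.2791] tilt 0.91
```

Emit:
{"name": "servo_tool", "arguments": {
  "rows": [
    [[7,-45,0],3,-1],
    [[15,-90,0],6,-1],
    [[22,-135,0],9,-1],
    [[30,-180,0],12.8,-1],
    [[37,-225,0],12.8,-1],
    [[45,-270,0],12.8,-1],
    [[45,-270,0],12.8,-1],
    [[45,-270,0],12.8,-1]
  ]
}}

```text
t: 24.6
tcp_pos: [0.5193, 0.0578, 0.2825]
tool_rot: [0.059, 0.998, -0.008, -0.0]
force: [-1.1, 1.7, -4.3]
finger_gap: 0.165
```

```bash
python3 - <<'E'
from h import *
gg(.504,-.2325,.11,83.5)
E
```

```text
z-axis lean [-0.0012 -0.0153]
t 24.6 shift [ -18.8 -287.4    9.5] turn -0.2 yaw 83.3 gap 0.165 F [-1.1  1.7 -4.3] tcp [0.5193 0.0578 0.2825] tilt 0.88
```

Emit:
{"name": "servo_tool", "arguments": {
  "rows": [
    [[-3,-45,1],0,-1],
    [[-6,-90,3],0,-1],
    [[-9,-135,4],0,-1],
    [[-12,-180,6],0,-1],
    [[-15,-225,8],0,-1],
    [[-19,-270,9],0,-1],
    [[-19,-287,9],0,-1],
    [[-19,-287,9],0,-1]
  ]
}}

```text
t: 25.4
tcp_pos: [0.5051, -0.231, 0.2774]
tool_rot: [0.06, 0.998, -0.008, 0.0]
force: [-0.3, 1.0, -3.9]
finger_gap: 0.162
```

Emit:
{"name": "servo_tool", "arguments": {
  "rows": [
    [[0,0,10],0,-1],
    [[0,0,15],0,-1],
    [[0,0,15],0,-1],
    [[0,0,15],0,-1]
  ]
}}

```text
t: 25.8
tcp_pos: [0.5051, -0.2299, 0.2619]
tool_rot: [0.059, 0.998, -0.007, -0.0]
force: [0.1, -0.5, -3.1]
finger_gap: 0.166
```

```bash
python3 - <<'E'
from h import *
report('w16');posts('w16'); gg(.504,-.2325,.032,83.5)
E
```

```text
{'ang': -6.88700008392334, 'ztop': 0.102, 'butt': [0.404, -0.22], 'b0': [0.426, -0.223], 'b1': [0.55, -0.238], 'mid': [0.504, -0.232]}
{'ang': -6.623000144958496, 'ztop': 0.041, 'butt': [0.411, -0.162], 'b0': [0.432, -0.164], 'b1': [0.555, -0.178], 'mid': [0.51, -0.173]}
{'ang': -6.929999828338623, 'ztop': 0.041, 'butt': [0.417, -0.1], 'b0': [0.439, -0.103], 'b1': [0.561, -0.118], 'mid': [0.517, -0.112]}
{'ang': -2.1630001068115234, 'ztop': 0.039, 'butt': [0.499, -0.055], 'b0': [0.519, -0.056], 'b1': [0.566, -0.057], 'mid': [0.599, -0.059]}
t -0.0355 [-0.1547 -0.1432] 424 [-0.1044 -0.0821] 781 [-0.043  -0.0213] 757 [0.0187 0.0393] 641 
t 0.0355 [-0.0905 -0.0811] 200 [-0.0423 -0.0211] 605 [0.0195 0.0414] 570 
z-axis lean [-0.0011 -0.0152]
t 25.85 shift [ 1.1  1.1 62.7] turn -0.3 yaw 83.2 gap 0.17 F [ 0.2  0.1 -3.7] tcp [ 0.5052 -0.2302  0.2622] tilt 0.87
```

Emit:
{"name": "servo_tool", "arguments": {
  "rows": [
    [[0.5,0,15],-0.3,-1],
    [[0.5,0,32],-0.3,-1],
    [[0.5,0.5,46],-0.3,-1],
    [[0.5,0.5,54],-0.3,-1],
    [[0.5,0.5,58],-0.3,-1],
    [[0.5,0.5,60],-0.3,-1],
    [[0.5,0.5,61],-0.3,-1],
    [[0.5,0.5,61.5],-0.3,-1]
  ]
}}

```text
t: 26.65
tcp_pos: [0.5049, -0.2307, 0.2012]
tool_rot: [0.056, 0.998, -0.008, 0.0]
force: [-0.4, 0.5, -0.1]
finger_gap: 0.163
```

Emit:
{"name": "servo_tool", "arguments": {
  "rows": [
    [[0,0,0.5],0,-1],
    [[0,0,1],0,-1],
    [[0,0,1],0,-1]
  ]
}}

```text
t: 26.95
tcp_pos: [0.5049, -0.2307, 0.2012]
tool_rot: [0.056, 0.998, -0.008, 0.001]
force: [-0.8, 1.5, 4.7]
finger_gap: 0.167
```

Contact at the same height as before. I release, rise and back off clear of the scene camera's view of the rack.

Emit:
{"name": "servo_tool", "arguments": {
  "rows": [
    [[0,0,0],0,-0.6],
    [[0,0,0],0,-0.5],
    [[0,0,0],0,-0.3],
    [[0,0,0],0,-0.2],
    [[0,0,-20],0,-0.2],
    [[0,0,-60],0,-0.2],
    [[0,0,-110],0,-0.2],
    [[0,0,-130],0,-0.2]
  ]
}}

```text
t: 27.75
tcp_pos: [0.5058, -0.2291, 0.3352]
tool_rot: [0.056, 0.998, -0.01, 0.003]
force: [1.5, 0.1, -0.4]
finger_gap: 0.399
```

Emit:
{"name": "servo_tool", "arguments": {
  "rows": [
    [[30,45,-20],0,-0.2],
    [[50,90,-40],0,-0.2],
    [[50,90,-40],0,-0.2],
    [[50,90,-40],0,-0.2]
  ]
}}

```text
t: 28.15
tcp_pos: [0.4655, -0.1318, 0.3738]
tool_rot: [0.055, 0.998, -0.01, 0.004]
force: [0.4, -0.2, 0.1]
finger_gap: 0.399
```

```bash
python3 - <<'E'
from h import *
report('w17');a=snap('scene','scene1');goal([.5,-.1,.4],83.5)
w=load('w17')['image'];c=cv2.resize(a['image'][85:215,90:290],(512,333),interpolation=cv2.INTER_CUBIC)
cv2.imwrite('pics/final.png',cv2.resize(np.vstack([w,c]),None,fx=.83,fy=.83))
E
```

```text
{'ang': -6.144999980926514, 'ztop': 0.041, 'butt': [0.422, -0.038], 'b0': [0.444, -0.04], 'b1': [0.567, -0.053], 'mid': [0.521, -0.048]}
{'ang': -6.611999988555908, 'ztop': 0.041, 'butt': [0.404, -0.221], 'b0': [0.427, -0.223], 'b1': [0.549, -0.237], 'mid': [0.503, -0.232]}
{'ang': -6.663000106811523, 'ztop': 0.041, 'butt': [0.411, -0.16], 'b0': [0.432, -0.162], 'b1': [0.555, -0.177], 'mid': [0.51, -0.172]}
{'ang': -7.426000118255615, 'ztop': 0.041, 'butt': [0.418, -0.098], 'b0': [0.439, -0.1], 'b1': [0.561, -0.116], 'mid': [0.517, -0.111]}
t 28.25 shift [-29.5  36.9 -27.5] turn 0.1 yaw 83.6 gap 0.397 F [ 0.8 -0.1 -0.9] tcp [ 0.4667 -0.134   0.373 ] tilt 1.29
```

View pics/final.png

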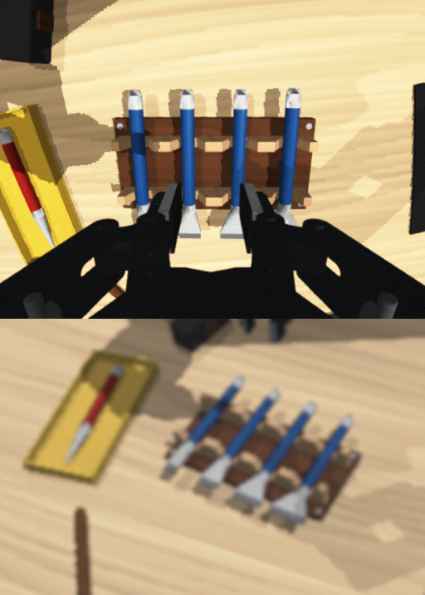

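The combined view shows all four flat chisels in the rack, with their edges narrowing from right (54) to left (18). The red point lies flat in the tray and the gripper is clear of everything.

```bash
python3 -c "
from station import sign_off; print(sign_off())"
```

```text
the job is handed in; nothing more can be done
None
```

The job is done and handed in at about 28 s of the 104 s allowed. The red point chisel lies flat in the yellow tray. The 42, 30 and 18 mm chisels lie in the rack beside the 54, so the edges narrow place by place to the other end. Each tool was lowered until it touched before I let go.

- **Seating:** the last close look put all four bar tops at z = 0.041 m, the same height as the 54 that was already there.
- **Centring:** the three placed chisels have their middles within about 2 mm of midway between the blocks. The 54, which I did not touch, is about 2–3 mm off midway.
- **Point chisel:** it lies inside all the tray walls in the last pictures. I judged this by eye, because the automatic end-to-end measurement there also picked up the tray walls.
- **Disagreements:** the scene and wrist cameras differed by about 3 mm on the rack's position, and I used the wrist view. The tool also picked up about 1° of tilt along the way, which I allowed for; the chisels still came out level.

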